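# Set and lock the gap dial of a paper press

### The job

On top of the paper press, push the steel dial round by its upright finger stud, gently and with the fingertips, until the dial's black index line lines up with the one long, wide line on the scale ring around it; then, with the dial set, push the lock lever fully over to the roller side, as far as it goes. Only push: do not pinch the stud or the lever, do not turn the scale ring, and leave everything else standing where it is.

Things in the scene. Friction and masses are not known exactly. Their poses are not given: they have to be found in the camera images.
- press: bench roller press, fixed to the table: a grey box 246 x 406 mm, flat top 70 mm above the table, rollers along its far side. Origin under the centre of the box on the table (z = 0); its x axis points away to the rollers, y along the press to the left, z up. The top carries the dial with its scale ring (left) and the lock lever (right)
- dial_axis (a point): fixed point on the vertical axis of dial and scale ring, at the height of the press top (70 mm above the table); in the press frame at x 0, y +75 mm
- dial (a joint): angle of the dial's index line about the vertical axis, rad, counter-clockwise from above; 0 when the index line points along the press's x axis (to the rollers). Stops at -1.6 and +1.6. Turns smoothly with about 0.1 N m of friction (2 to 3 N at the stud) and stays where left. The dial is a steel disc 120 mm across, its top 18 mm above the press top
- stud (a point): centre of the finger stud, half-way up: an upright round pin 14 mm in diameter, standing 32 mm above the dial's top (its top 50 mm above the press top), 44 mm from the dial's axis, exactly opposite the index line. Above the dial's low hub (4 mm high, 28 mm across) nothing else stands on the dial
- index_end (a point): outer end of the dial's index line, a black line 4.5 mm wide running radially on the dial's top and down its rim, 61 mm from the axis
- scale (a joint): angle of the long scale line about the same axis, rad, same zero and sense as the dial's: the dial is set when both angles are equal. The ring is stiff (1.5 N m) and must not be turned
- line_end (a point): inner end of the long scale line, 61 mm from the axis. The scale ring is a flat aluminium ring around the dial, 176 mm across, 6 mm high, with 13 black radial lines 0.2 rad apart: twelve short ones (9 mm long, 2 mm wide) and in their middle the long one (24 mm long, 4.5 mm wide)
- lock (a joint): angle of the lock lever, rad: near 0 it leans towards the press's front (-x of the press), 1.0 is the stop where it leans towards the rollers (+x of the press); upright at 0.5. Stays where left; about 0.06 N m of friction (1 N at the ball)
- lock_tip (a point): centre of the black ball, 26 mm in diameter, at the end of the lock lever, 60 mm from the lever's pivot. The arm is a round bar 10 mm thick
- lock_pivot (a point): pivot of the lock lever, 22 mm above the press top, in the press frame at x -20 mm, y -135 mm; it turns about the press's y axis in a grey block 70 (x) x 50 (y) x 25 mm high; a round hub 26 mm across and 30 mm along y lies on the pivot, its top 35 mm above the press top
- weight_mid (a point): brass paperweight, 34 mm diameter, 32 mm tall, standing on the press top between dial and lever; point half-way up; not to be disturbed
- folder_mid (a point): flat pale paper-folding stick 130 x 20 x 5 mm lying on the press top between the scale ring and the lever; point at its centre; not to be disturbed
- inkjar_mid (a point): ink jar, 52 mm diameter, 60 mm tall, on the table; point half-way up; not to be disturbed
- inkbowl_mid (a point): white bowl, 84 mm diameter, 35 mm tall, on the table; point on its axis half-way up; not to be disturbed
- brushcup_mid (a point): blue ceramic cup, 72 mm diameter, 90 mm tall, on the table; point on its axis half-way up; not to be disturbed
- brush_mid (a point): brush 210 mm long, 20 mm thick, lying on the table; point at mid-length; not to be disturbed
- spray_mid (a point): white bottle, 56 mm diameter, 130 mm tall, on the table; point half-way up; not to be disturbed

How it is judged (in metres and radians):
On the way, in this order (a step that is already met when the one before it is completed fails the run):
1. the dial's index line stands at the long scale line, the lock lever not yet over (horizontal distance between index_end and line_end below 0.004 m and value of joint lock below 0.5 rad), for 0.3 s.
2. the lock lever is fully over, the dial still set (value of joint lock above 0.88 rad and horizontal distance between index_end and line_end below 0.004 m), for 0.2 s.
At the end, for the whole second after the job is handed in: The end of the index line is within 4 mm of the end of the long scale line, the dial at rest, the scale ring not turned (under 4 mm at the line), the lock lever within 0.12 rad of its roller-side stop (all of step 2 and velocity of joint dial between -0.05 and 0.05 rad/s and distance of line_end from where it was at the start of the episode below 0.004 m); the robot touches nothing.
It fails at once if the scale ring is turned (long line moved over 4 mm) (distance of line_end from where it was at the start of the episode above 0.004 m).
It fails at once if the dial or its stud is pinched or forced (over 30 N) (contact force between the fingers and dial above 30 N).
It fails at once if the lock lever is pinched or forced (over 30 N) (contact force between the fingers and lock above 30 N).
It fails at once if a bystander is lifted, carried or pushed (moved over 20 mm) (distance of any of weight_mid, folder_mid, inkjar_mid, inkbowl_mid, brushcup_mid, brush_mid, spray_mid from where it was at the start of the episode above 0.02 m).
It also fails if it takes over 51 s, if anything falls off the work surface, if the arm or the gripper's body presses on something with over 40 N, if the wrist force passes 120 N, or if a joint passes its speed limit or range.

### The arm

A 6-joint arm with a two-finger parallel gripper is mounted at the origin on the work surface. World frame = base frame: x ahead of the robot, y to its left, z up, the work surface at z = 0. Lengths are in m, angles in degrees, forces in N, time in s.
With the tool pointing down it reaches from about 0.4 to 0.825 m from the base axis. Payload 7 kg.
Tool frame: the origin (TCP) lies on the centre line of the jaws, within the pads' length; the fingertips stand 22 mm ahead of it and the grasp point (between the pads) lies 3 mm ahead of it; z points along the fingers, y is the line along which they close (so a half turn about z gives the same grasp; the last joint's range is limited). The gripper opens to 88 mm and grips with 3 to 60 N. Pads are 19 mm wide; open, the fingers measure 130 mm over their backs; the gripper's body (78 mm by 193 mm) begins 47 mm behind the grasp point.
Start: joints at [-59.009, 20.546, 0.682, 0, -70.136, -16.507], TCP at [0.169, -0.654, 0.249] pointing down, gripper open.
Joint ranges: [-176.03, 176.03], [-82.01, 121.73], [-58.28, 71.71], [-173.87, 95.51], [-174.79, -0.11], [-173.66, 173.66]. Speed limits (degrees/s): [136.94, 136.94, 172.46, 180, 180, 180].

### API

Orientations are given as [roll, pitch, yaw] about the fixed x, y, z axes, in that order (R = Rz(yaw) Ry(pitch) Rx(roll)).
In Python, from plant import get_state, cams, r gives the robot as it stands.
- The arm moves only by the tool apply_moves, never from a script. Its argument "targets" is a list of rows, each an object with "dp": the shift along the world's x, y, z in m, a list of three; "yaw": the turn about the world's z in degrees. In form: [{"dp": [x, y, z], "yaw": yaw}, ...]. A call has 1 to 20 rows; each row is the pose to reach, as a shift and turn from the pose commanded when the call began; what a row does not reach only later rows make up. A row lasts 1/12 s, in which the tool goes at most 41.7 mm and 7.16 degrees, less where a joint would pass 70% of its speed; a pose out of reach is approached as far as the arm can. A call with a gripper value outside its range is refused whole. "grip" is the gripper command: -1 is fully open, 1 is shut, values between are in proportion, set as the call begins (left out, the last holds). The fingers move at their own pace and stop on an object; "squeeze" is the grip in N (left out, the last holds). Time passes only in rows, so rows that repeat a pose let the fingers close. It gives the time, the measured TCP pose, the force, the opening and the grip force at its end, in the units of the state.
- get_state(): the state, without advancing time (a new reading comes with each control period).
- cams.capture(name): name is "side" or "top" or "wrist"; returns a dict with "image" (420x560x3 uint8, red, green, blue), "range_z" (420x560 float32, m along the optical axis (not along the pixel's ray), 0 where there is no reading), "fx", "fy", "cx", "cy" (pixels), "R" (3x3) and "t" (3): a world point X has camera coordinates R X + t; the wrist camera has in their place "T_tool_cam" (4x4, takes a point from camera to tool coordinates, whose origin is the TCP and whose axes are the flange's). Camera axes: x right, y down, z forward; pixel columns grow to the right and rows downward; lengths in m; the calibration is good to about 2 mm. A picture is of the moment at which its call begins: read the wrist's pose just before it.
- r.close_job(): hands the job in; it is judged then, once.
The state is a dict: "time_s": time; "joints": joint angles; "qd": joint speeds; "joint_torque": joint torques, N m; "tcp_pos": TCP position; "eef_rot": TCP orientation; "contact_force": force on the tool from outside, world axes, zero at the start; "moment": the same for the moment, N m; "gripper_width": finger opening in m; "gripper_force": force on a finger pad.
Only numpy, scipy, OpenCV 4.12 (cv2) and the standard library are available. Lean on these libraries where they do the work, as an engineer would, in place of code of your own. Each camera call takes 0.05 s, during which the arm holds its last target. There are 200 camera calls.

## Working session

There is one attempt and no reset: what is moved stays moved. The work goes in short steps, Python scripts to look and compute and a tool call to move; the robot and the scene stay as the last step left them, time stands still between calls to the robot, and variables do not carry over. Pictures are saved under pics/ and viewed, at most 10 in all, crops included, and the job is handed in when it is done.

Besides the shell and the picture viewer there is one more tool, called after "Call:" as name(argument=value, ...) on one line, values as JSON. apply_moves: Moves the arm, as the interface text tells. Its arguments: {"type":"object","properties":{"targets":{"type":"array","items":{"type":"object","properties":{"dp":{"type":"array","items":{"type":"number"}},"yaw":{"type":"number"}}}},"grip":{"type":"number"},"squeeze":{"type":"number"}},"required":["targets"]}

```bash
mkdir -p pics; python3 - <<'E'
from plant import get_state,cams,r
import cv2,pickle
s=get_state();print(s)
for n in ["top","side"]:
    c=cams.capture(n);pickle.dump(c,open(n+".pkl","wb"))
    cv2.imwrite(f"pics/{n}0.png",c["image"][:,:,::-1]);print(n,c["fx"],c["R"],c["t"])
E
```

```text
{'time_s': 0.0, 'joints': array([-5.90092487e+01,  2.05909715e+01,  6.32342887e-01, -1.98024804e-02,
       -7.01361372e+01, -1.65072346e+01]), 'qd': array([ 0.02463888, -0.06157189, -0.03872936, -0.11647984,  0.01622601,
        0.04171954]), 'joint_torque': array([-4.18003274e-04, -5.82716525e+01,  2.93052506e+01,  6.99727044e+00,
        6.98545278e-03, -1.88494473e-04]), 'tcp_pos': array([ 0.16867636, -0.65310222,  0.24761803]), 'eef_rot': array([ 1.79903850e+02, -9.08074658e-03, -1.65523220e+02]), 'contact_force': array([-0.12268267, -0.27840239, -0.36315187]), 'moment': array([-0.00243809, -0.0045541 , -0.02675832]), 'gripper_force': 0.0, 'gripper_width': 0.08743080729559818}
top 438.8472677932217 [[ 0.00441249 -0.99962003  0.02720878]
 [-0.99521865 -0.00704469 -0.09741773]
 [ 0.0975724  -0.02664883 -0.99487158]] [-0.02917364  0.52802041  1.15668137]
side 419.33732738770306 [[-0.99092536 -0.13421809  0.00724121]
 [-0.08590703  0.59097282 -0.80210418]
 [ 0.10337754 -0.79544744 -0.59714023]] [0.53113787 0.15008542 1.2466927 ]
```

View pics/top0.png

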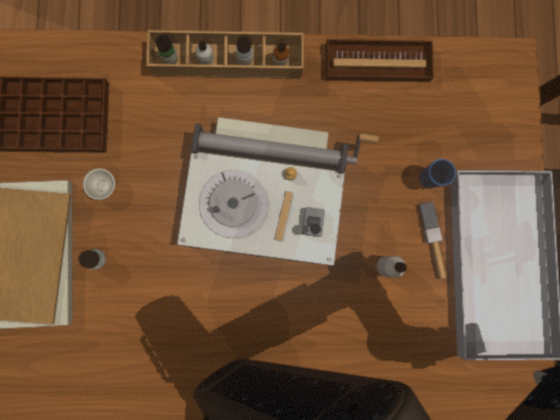

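View pics/side0.png

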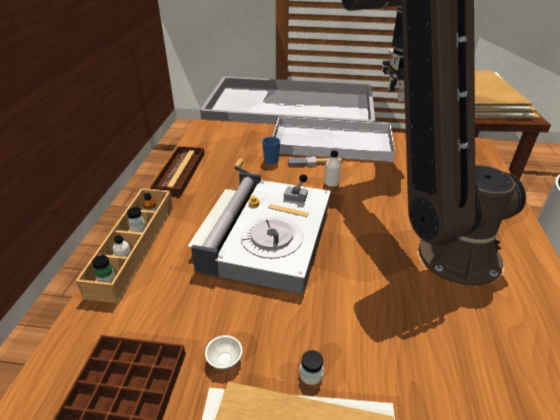

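The top view shows the press with the dial near (233,203), the stud near (212,209), the index line near (250,196), the lever ball near (315,228) and the weight at (291,173). I'll enlarge the dial and measure.

```bash
cat > h.py <<'E'
import numpy as np
def onplane(c,u,v,z,R=None,t=None):
    R=c["R"] if R is None else R; t=c["t"] if t is None else t
    u=np.asarray(u,float);v=np.asarray(v,float)
    d=np.stack([(u-c["cx"])/c["fx"],(v-c["cy"])/c["fy"],np.ones_like(u)],-1)@R
    o=-R.T@t
    return o+d*((z-o[2])/d[...,2])[...,None]
def proj(c,X):
    p=np.asarray(X)@c["R"].T+c["t"]; return np.stack([p[...,0]/p[...,2]*c["fx"]+c["cx"],p[...,1]/p[...,2]*c["fy"]+c["cy"]],-1)
E
python3 - <<'E'
import pickle,cv2,numpy as np
from h import *
c=pickle.load(open("top.pkl","rb"));im=c["image"]
cr=cv2.resize(im[110:270,170:370,::-1],None,fx=4,fy=3.7,interpolation=cv2.INTER_CUBIC);cv2.imwrite("pics/top_c.png",cr)
hsv=cv2.cvtColor(im,cv2.COLOR_RGB2HSV)
m=((hsv[...,1]<60)&(hsv[...,2]>140)).astype(np.uint8)
n,l,st,ce=cv2.connectedComponentsWithStats(m)
i=l[250,210];print(st[i],im[250,210])
cnt=max(cv2.findContours((l==i).astype(np.uint8),cv2.RETR_EXTERNAL,cv2.CHAIN_APPROX_NONE)[0],key=cv2.contourArea)[:,0]
# front corners + edges
W=onplane(c,cnt[:,0],cnt[:,1],0.07)
ap=cv2.approxPolyDP(cnt[:,None],4,True)[:,0]
for p in ap: print(p,onplane(c,p[0],p[1],.07).round(4))
E
```

```text
[     0      0    560    420 204934] [120  83  57]
[0 0] [1.0928 0.7043 0.07  ]
[  0 183] [0.5974 0.6727 0.07  ]
[ 68 181] [0.6042 0.5004 0.07  ]
[ 67 193] [0.5729 0.5014 0.07  ]
[  0 187] [0.587  0.6721 0.07  ]
[  0 320] [0.252  0.6507 0.07  ]
[ 45 325] [0.2398 0.5393 0.07  ]
[  0 328] [0.2324 0.6495 0.07  ]
[  0 419] [0.0148 0.6356 0.07  ]
[559 419] [ 0.0075 -0.7537  0.07  ]
[559   0] [ 1.125  -0.8214  0.07  ]
```

View pics/top_c.png

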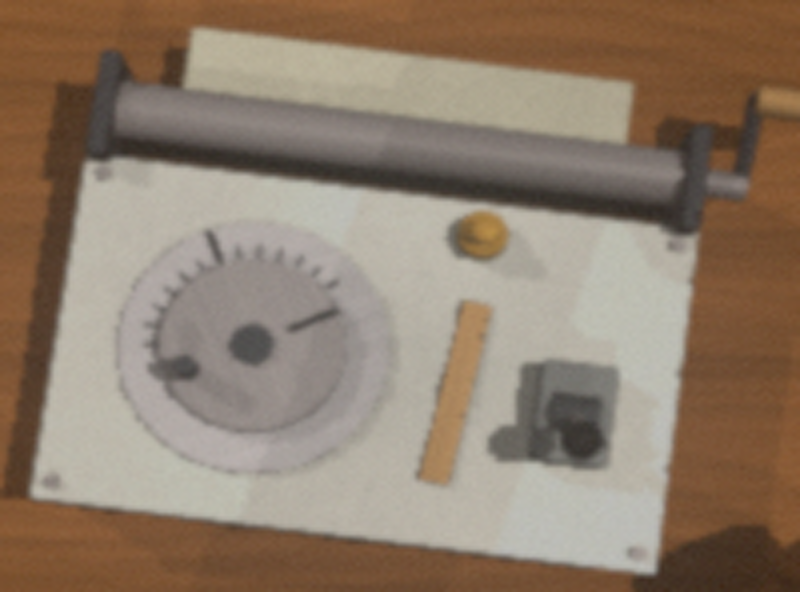

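```bash
python3 - <<'E'
import pickle,numpy as np
from h import *
c=pickle.load(open("top.pkl","rb"))
def P(x,y,z): return onplane(c,170+x/4-.4,110+y/3.7-.4,z)
FL=P(32,498,.07);FR=P(657,573,.07)
y=FL-FR;L=np.hypot(*y[:2]);y=y/L;x=np.array([y[1],-y[0],0])
print("front edge",L,"yaw",np.degrees(np.arctan2(x[1],x[0])))
O=(FL+FR)/2+.123*x
ax=O+.075*y;print("axis from corners",ax)
hub=P(251,343,.092);print("hub",hub)
a=hub
for n,X in dict(lineIn=P(220,262,.076),lineOut=P(210,231,.076),idx=P(338,312,.088),studtop=P(160,369,.12),studbase=P(195,366,.088),ball=P(582,438,.14),weight=P(480,235,.09)).items():
    d=X-a;print(n,X.round(4),"r",np.hypot(*d[:2]).round(4),"ang world",np.degrees(np.arctan2(d[1],d[0])).round(1))
piv=O-.02*x-.135*y;print("pivot",piv,"x",x)
E
```

```text
front edge 0.4046892502645908 yaw -7.1012646991224795
axis from corners [0.54918969 0.07341216 0.07      ]
hub [0.54937763 0.07501685 0.092     ]
lineIn [0.6084 0.0968 0.076 ] r 0.0629 ang world 20.3
lineOut [0.6303 0.1036 0.076 ] r 0.0859 ang world 19.5
idx [0.5719 0.0199 0.088 ] r 0.0595 ang world -67.7
studtop [0.528  0.1292 0.12  ] r 0.0582 ang world 111.5
studbase [0.5336 0.1107 0.088 ] r 0.039 ang world 113.8
ball [ 0.4821 -0.1298  0.14  ] r 0.2155 ang world -108.2
weight [ 0.6265 -0.071   0.09  ] r 0.1651 ang world -62.2
pivot [ 0.50338219 -0.13250451  0.07      ] x [ 0.99232921 -0.12362338  0.        ]
```

The measurements agree: the two axis estimates are 2 mm apart, and the radii come out near 61, 85 and 44 mm. The dial must turn about +88° CCW. I'll close the gripper and go above the dial for a closer look.

Call:
apply_moves(grip=1, squeeze=5, targets=[{"dp":[0.02,0.03,0.02],"yaw":2},{"dp":[0.035,0.065,0.03],"yaw":4},{"dp":[0.05,0.1,0.04],"yaw":6},{"dp":[0.068,0.135,0.05],"yaw":8},{"dp":[0.086,0.17,0.06],"yaw":8},{"dp":[0.104,0.205,0.06],"yaw":8},{"dp":[0.122,0.24,0.06],"yaw":8},{"dp":[0.14,0.275,0.06],"yaw":8},{"dp":[0.158,0.31,0.06],"yaw":8},{"dp":[0.176,0.345,0.06],"yaw":8},{"dp":[0.194,0.38,0.06],"yaw":8},{"dp":[0.212,0.415,0.06],"yaw":8},{"dp":[0.23,0.45,0.06],"yaw":8},{"dp":[0.248,0.485,0.06],"yaw":8},{"dp":[0.266,0.52,0.06],"yaw":8},{"dp":[0.284,0.555,0.06],"yaw":8},{"dp":[0.302,0.59,0.06],"yaw":8},{"dp":[0.32,0.625,0.06],"yaw":8},{"dp":[0.338,0.66,0.06],"yaw":8},{"dp":[0.35,0.685,0.06],"yaw":8}])

```text
time_s: 1.77
tcp_pos: [0.5197, 0.0343, 0.3082]
eef_rot: [180.0, -0.0, -157.4]
contact_force: [0.5, -0.5, 0.1]
gripper_width: 0.0007
gripper_force: 0.0
```

Call:
apply_moves(targets=[{"dp":[0.02,0.03,0.0],"yaw":0},{"dp":[0.04,0.06,0.0],"yaw":0},{"dp":[0.04,0.07,0.0],"yaw":0},{"dp":[0.04,0.07,0.0],"yaw":0},{"dp":[0.04,0.07,0.0],"yaw":0}])

```text
time_s: 2.18
tcp_pos: [0.5585, 0.1019, 0.3078]
eef_rot: [-180.0, -0.1, -157.4]
contact_force: [0.4, -0.6, 0.4]
gripper_width: 0.0007
gripper_force: 0.0
```

```bash
python3 - <<'E'
from plant import get_state,cams,r
import cv2,pickle
s=get_state();c=cams.capture("wrist");pickle.dump((s,c),open("w1.pkl","wb"))
cv2.imwrite("pics/w1.png",c["image"][:,:,::-1]);print(s["time_s"],s["tcp_pos"],s["eef_rot"],s["joints"],s["gripper_width"],c["T_tool_cam"],c["fx"])
E
```

```text
2.1833 [0.55845682 0.10185587 0.30776629] [-1.79996849e+02 -9.76628622e-02 -1.57447305e+02] [ 3.00773283e+01  8.59089819e+00 -7.66969382e+00 -1.00634891e-02
 -7.38366427e+01 -9.75218208e+01] 0.000668816934354372 [[ 6.68255372e-05 -9.59386846e-01 -2.82093734e-01  7.59363533e-02]
 [ 9.99999998e-01  5.97929583e-05  3.35383535e-05 -1.77326139e-04]
 [-1.53090363e-05 -2.82093736e-01  9.59386848e-01 -1.36588165e-01]
 [ 0.00000000e+00  0.00000000e+00  0.00000000e+00  1.00000000e+00]] 340.76197182144483
```

View pics/w1.png

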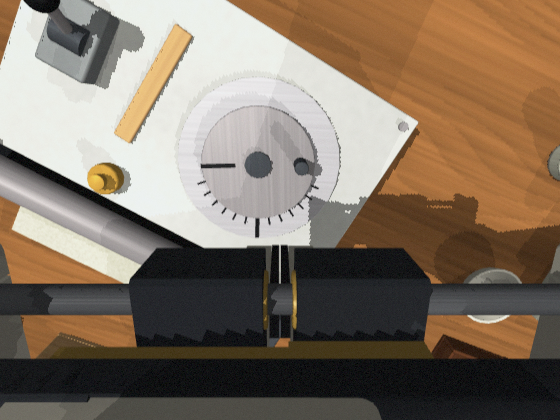

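The wrist view shows the hub at (258,164), the stud top at (302,166), the index line ending at (201,166) and the long line at (257,219) to (257,237).

```bash
cat >> h.py <<'E'
from scipy.spatial.transform import Rotation as Ro
def wcam(s,c):
    T=np.eye(4);T[:3,:3]=Ro.from_euler("xyz",s["eef_rot"],degrees=True).as_matrix();T[:3,3]=s["tcp_pos"]
    M=T@c["T_tool_cam"]; R=M[:3,:3].T; return R,-R@M[:3,3]
E
python3 - <<'E'
import pickle,numpy as np,cv2
from h import *
s,c=pickle.load(open("w1.pkl","rb"));R,t=wcam(s,c)
g=cv2.cvtColor(c["image"],cv2.COLOR_RGB2GRAY)
def blob(x0,y0,x1,y1,z,th=75):
    v,u=np.nonzero(g[y0:y1,x0:x1]<th);return onplane(c,u+x0,v+y0,z,R,t)
hub=blob(240,145,277,184,.092,90);a=hub.mean(0);print("hub",a,np.ptp(hub,axis=0))
ring=onplane(c,np.array([258,258]),np.array([10,80]),.076,R,t)
def ang(p): d=p-a;return np.degrees(np.arctan2(d[1],d[0])).round(2),np.hypot(*d[:2]).round(4)
for n,b in dict(idx=blob(196,155,240,176,.088),line=blob(247,216,267,241,.076)).items():
    d=np.hypot(*(b-a)[:,:2].T);print(n,len(b),ang(b.mean(0)),d.min(),d.max(),ang(b[d>np.median(d)].mean(0)),ang(b[d<np.median(d)].mean(0)))
st=onplane(c,302,165,.12,R,t);print("stud",st,ang(st))
print("range",[ (p,c["range_z"][p[1],p[0]]) for p in [(258,164),(302,166)]])
Z=c["range_z"];q=onplane(c,np.array(100),np.array(220),0,R,t)
o=-R.T@t
for u,v in [(100,215),(60,10),(258,164),(302,166),(40,3),(230,130),(104,175)]:
    dc=np.array([(u-c["cx"])/c["fx"],(v-c["cy"])/c["fy"],1])*Z[v,u]; print((u,v),(R.T@(dc-t)).round(3))
E
```

```text
hub [0.55079855 0.07464389 0.092     ] [2.62076182e-02 2.80574834e-02 5.55111512e-17]
idx 108 (np.float64(-65.36), np.float64(0.0434)) 0.02582291840455736 0.0608289913582755 (np.float64(-65.25), np.float64(0.0521)) (np.float64(-65.52), np.float64(0.0347))
line 63 (np.float64(19.45), np.float64(0.0761)) 0.06501147597719797 0.08590747475228112 (np.float64(19.45), np.float64(0.0815)) (np.float64(19.5), np.float64(0.0706))
stud [0.53012893 0.11327796 0.12      ] (np.float64(118.15), np.float64(0.0438))
range [((258, 164), np.float32(0.35279414)), ((302, 166), np.float32(0.32825533))]
(100, 215) [ 0.675 -0.069  0.078]
(60, 10) [ 0.488 -0.127  0.124]
(258, 164) [0.55  0.074 0.094]
(302, 166) [0.531 0.114 0.119]
(40, 3) [ 0.489 -0.122  0.157]
(230, 130) [0.53  0.035 0.087]
(104, 175) [ 0.624 -0.071  0.091]
```

Call:
apply_moves(targets=[{"dp":[0.0,0.012,-0.02],"yaw":1},{"dp":[0.001,0.025,-0.05],"yaw":2},{"dp":[0.001,0.025,-0.085],"yaw":2},{"dp":[0.001,0.025,-0.12],"yaw":2},{"dp":[0.001,0.025,-0.15],"yaw":2},{"dp":[0.001,0.025,-0.17],"yaw":2},{"dp":[0.001,0.025,-0.182],"yaw":2},{"dp":[0.001,0.025,-0.187],"yaw":2},{"dp":[0.001,0.025,-0.187],"yaw":2},{"dp":[0.001,0.025,-0.187],"yaw":2}])

```text
time_s: 3.07
tcp_pos: [0.5601, 0.1259, 0.1225]
eef_rot: [-180.0, 0.1, -155.5]
contact_force: [-0.3, -0.7, 0.1]
gripper_width: 0.0003
gripper_force: 0.0
```

```bash
cat > plan.py <<'E'
import sys,json,numpy as np
from plant import get_state
# plan.py th0 th1 n d : rows relative to nominal pose at th0,d0
th0,th1,n,d0,d1=map(float,sys.argv[1:6])
ax=np.array([.5505,.0745])
def C(th,d):
    a=np.radians(th);return ax+.044*np.array([np.cos(a),np.sin(a)])-d*np.array([-np.sin(a),np.cos(a)])
s=get_state();print(s["tcp_pos"],s["eef_rot"],"nominal",C(th0,d0))
for k in range(1,int(n)+1):
    f=k/n;p=C(th0+f*(th1-th0),d0+f*(d1-d0))-s["tcp_pos"][:2];print(p.round(4),round((th0+f*(th1-th0)+90-s["eef_rot"][2]+180)%360-180,1))
E
python3 plan.py 114.7 114.7 4 .03 .0165; python3 plan.py 114.7 150 15 .0165 .0165
```

```text
[0.56014772 0.12594722 0.12249787] [-1.79990333e+02  5.56171740e-02 -1.55547913e+02] nominal [0.55936909 0.12701037]
[-0.0038 -0.0003] 0.2
[-0.0069 -0.0018] 0.2
[-0.01   -0.0032] 0.2
[-0.013  -0.0046] 0.2
[0.56014772 0.12594722 0.12249787] [-1.79990333e+02  5.56171740e-02 -1.55547913e+02] nominal [0.54710423 0.12136917]
[-0.015  -0.0048] 2.6
[-0.0169 -0.005 ] 5.0
[-0.0188 -0.0054] 7.3
[-0.0207 -0.0058] 9.7
[-0.0225 -0.0063] 12.0
[-0.0244 -0.0068] 14.4
[-0.0262 -0.0075] 16.7
[-0.028  -0.0082] 19.1
[-0.0297 -0.009 ] 21.4
[-0.0315 -0.0098] 23.8
[-0.0332 -0.0108] 26.1
[-0.0348 -0.0118] 28.5
[-0.0364 -0.0128] 30.8
[-0.038 -0.014] 33.2
[-0.0395 -0.0152] 35.5
```

Call:
apply_moves(targets=[{"dp":[-0.004,-0.0005,0],"yaw":0},{"dp":[-0.007,-0.002,0],"yaw":0},{"dp":[-0.01,-0.003,0],"yaw":0},{"dp":[-0.013,-0.0045,0],"yaw":0},{"dp":[-0.015,-0.005,0],"yaw":2.5},{"dp":[-0.017,-0.005,0],"yaw":5},{"dp":[-0.019,-0.0055,0],"yaw":7.5},{"dp":[-0.0207,-0.006,0],"yaw":9.7},{"dp":[-0.0225,-0.0063,0],"yaw":12},{"dp":[-0.0244,-0.007,0],"yaw":14.5},{"dp":[-0.0262,-0.0075,0],"yaw":16.7},{"dp":[-0.028,-0.0082,0],"yaw":19},{"dp":[-0.0297,-0.009,0],"yaw":21.5},{"dp":[-0.0315,-0.01,0],"yaw":24},{"dp":[-0.0332,-0.011,0],"yaw":26},{"dp":[-0.0348,-0.012,0],"yaw":28.5},{"dp":[-0.0364,-0.013,0],"yaw":31},{"dp":[-0.038,-0.014,0],"yaw":33},{"dp":[-0.0395,-0.015,0],"yaw":35.5}])

```text
time_s: 4.65
tcp_pos: [0.521, 0.1122, 0.1224]
eef_rot: [-179.9, 0.2, -119.9]
contact_force: [2.3, 2.5, 1.1]
gripper_width: 0.0004
gripper_force: 1.3
```

```bash
cat > idx.py <<'E'
import numpy as np,cv2,pickle,sys
from h import *
from plant import get_state,cams
s=get_state();c=cams.capture("wrist");R,t=wcam(s,c)
cv2.imwrite(f"pics/{sys.argv[1]}.png",c["image"][:,:,::-1])
print(s["time_s"],s["tcp_pos"],s["eef_rot"][2],s["contact_force"])
E
python3 idx.py w2; python3 plan.py 150 180 12 .0165 .0165
python3 - <<'E'
import cv2
a=cv2.imread("pics/w2.png")
from plant import cams
c=cams.capture("top")["image"][110:270,170:370,::-1];cv2.imwrite("pics/t2.png",cv2.resize(c,None,fx=3,fy=3,interpolation=2))
E
```

```text
4.65 [0.52097781 0.11222085 0.12239284] -119.88983681637265 [2.26387888 2.52475964 1.05355641]
[0.52066206 0.11197794 0.12235678] [-1.79932171e+02  1.31778325e-01 -1.19695368e+02] nominal [0.52064488 0.11078942]
[-0.0016 -0.0025] 2.2
[-0.0031 -0.0039] 4.7
[-0.0045 -0.0054] 7.2
[-0.0059 -0.0069] 9.7
[-0.0072 -0.0085] 12.2
[-0.0084 -0.0102] 14.7
[-0.0095 -0.0118] 17.2
[-0.0106 -0.0136] 19.7
[-0.0116 -0.0154] 22.2
[-0.0126 -0.0172] 24.7
[-0.0134 -0.0191] 27.2
[-0.0142 -0.021 ] 29.7
```

View pics/w2.png

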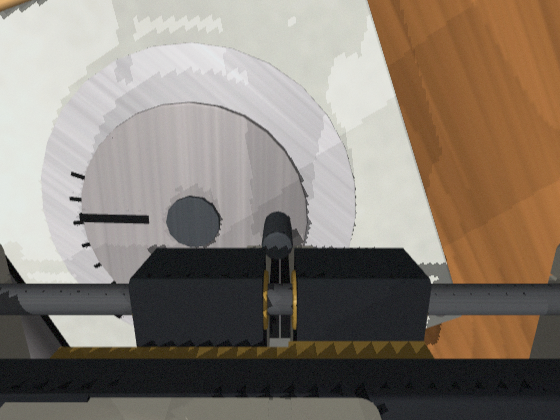

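The stud rests on the finger centre at (278,235), the hub is at (193,221), and the index line ends at (80,217). Pushing works at about 3.4 N, so I'll measure the angle and continue.

```bash
cat > idx.py <<'E'
import numpy as np,cv2,sys
from h import *
from plant import get_state,cams
s=get_state();c=cams.capture("wrist");R,t=wcam(s,c)
if len(sys.argv)>3: cv2.imwrite(f"pics/{sys.argv[3]}.png",c["image"][:,:,::-1])
g=cv2.cvtColor(c["image"],cv2.COLOR_RGB2GRAY);v,u=np.nonzero(g<75)
ax=np.array([.5505,.0745])
def meas(z,r0,r1,exp,tol):
    p=onplane(c,u,v,z,R,t)[:,:2]-ax;a=np.degrees(np.arctan2(p[:,1],p[:,0]));r=np.hypot(*p.T)
    k=(r>r0)&(r<r1)&(abs((a-exp+180)%360-180)<tol)
    # line fit: angle via PCA and mean
    q=p[k];m=q.mean(0);w=np.linalg.svd(q-m,full_matrices=False)[2][0];w*=np.sign(w@m)
    return k.sum(),"mean",np.degrees(np.arctan2(m[1],m[0])).round(2),"dir",np.degrees(np.arctan2(w[1],w[0])).round(2),"r",r[k].min().round(4),r[k].max().round(4)
h=onplane(c,u,v,.092,R,t)[:,:2];k=np.hypot(*(h-ax).T)<.019;print("hub",h[k].mean(0),k.sum())
print("idx",meas(.088,.03,.058,float(sys.argv[1]),12))
if float(sys.argv[2]): print("line",meas(.076,.073,.084,19.5,5))
print(s["time_s"],s["tcp_pos"],s["eef_rot"][2],s["contact_force"])
E
python3 idx.py -32 0
```

```text
hub [0.55289799 0.08021329] 818
idx (np.int64(400), 'mean', np.float64(-30.6), 'dir', np.float64(-30.98), 'r', np.float64(0.0301), np.float64(0.058))
4.75 [0.5207571  0.11194594 0.12232382] -119.94720119398937 [1.61006746 2.18874655 0.83207783]
```

Call:
apply_moves(targets=[{"dp":[-0.0016,-0.0018,0],"yaw":2.5},{"dp":[-0.0031,-0.0034,0],"yaw":5},{"dp":[-0.0045,-0.005,0],"yaw":7.5},{"dp":[-0.0059,-0.0066,0],"yaw":10},{"dp":[-0.0072,-0.0083,0],"yaw":12.5},{"dp":[-0.0084,-0.01,0],"yaw":15},{"dp":[-0.0095,-0.0117,0],"yaw":17.5},{"dp":[-0.0106,-0.0135,0],"yaw":20},{"dp":[-0.0116,-0.0153,0],"yaw":22.5},{"dp":[-0.0126,-0.0171,0],"yaw":25},{"dp":[-0.0134,-0.019,0],"yaw":27.5},{"dp":[-0.0142,-0.021,0],"yaw":30},{"dp":[-0.0142,-0.021,0],"yaw":30}])

```text
time_s: 5.88
tcp_pos: [0.5062, 0.0905, 0.1219]
eef_rot: [-180.0, 0.0, -90.0]
contact_force: [0.0, 1.4, 1.5]
gripper_width: 0.0004
gripper_force: 0.9
```

```bash
python3 idx.py -1 0; python3 plan.py 180 195 8 .0165 .0165
```

```text
hub [0.55075055 0.07633219] 2516
idx (np.int64(412), 'mean', np.float64(0.14), 'dir', np.float64(0.52), 'r', np.float64(0.0301), np.float64(0.058))
5.8833 [0.50619204 0.0905411  0.12188037] -89.98251143925683 [0.03315567 1.38461079 1.47503628]
[0.50620221 0.09055241 0.12183847] [-1.79972980e+02  1.70067634e-02 -9.01221274e+01] nominal [0.5065 0.091 ]
[-0.0002 -0.001 ] 2.0
[-0.0007 -0.0025] 3.9
[-0.0011 -0.0039] 5.7
[-0.0015 -0.0054] 7.6
[-0.0018 -0.0069] 9.5
[-0.0021 -0.0085] 11.4
[-0.0023 -0.01  ] 13.2
[-0.0025 -0.0115] 15.1
```

Call:
apply_moves(targets=[{"dp":[-0.0004,-0.0014,0],"yaw":2},{"dp":[-0.0008,-0.003,0],"yaw":4},{"dp":[-0.0012,-0.0044,0],"yaw":6},{"dp":[-0.0015,-0.006,0],"yaw":8},{"dp":[-0.0018,-0.0075,0],"yaw":10},{"dp":[-0.0021,-0.009,0],"yaw":12},{"dp":[-0.0023,-0.0105,0],"yaw":14},{"dp":[-0.0025,-0.012,0],"yaw":15.5},{"dp":[-0.0025,-0.012,0],"yaw":15.5}])

```text
time_s: 6.68
tcp_pos: [0.5036, 0.0785, 0.1216]
eef_rot: [-180.0, 0.0, -74.6]
contact_force: [-0.3, 0.8, 1.2]
gripper_width: 0.0008
gripper_force: 0.9
```

```bash
python3 idx.py 16 1 w3; python3 plan.py 196 199.5 3 .0165 .0165
```

```text
hub [0.55028355 0.07608881] 2571
idx (np.int64(424), 'mean', np.float64(14.23), 'dir', np.float64(15.42), 'r', np.float64(0.03), np.float64(0.058))
line (np.int64(137), 'mean', np.float64(19.78), 'dir', np.float64(21.59), 'r', np.float64(0.0731), np.float64(0.084))
6.6833 [0.5035708  0.07849802 0.12162905] -74.57995603319588 [-0.33005072  0.80942893  1.23823586]
[0.50357958 0.07850822 0.12161639] [ 1.79997502e+02  9.92523440e-04 -7.46504274e+01] nominal [0.50365647 0.07823277]
[ 0.     -0.0012] 1.8
[-0.     -0.0022] 3.0
[-0.0001 -0.0031] 4.2
```

View pics/w3.png

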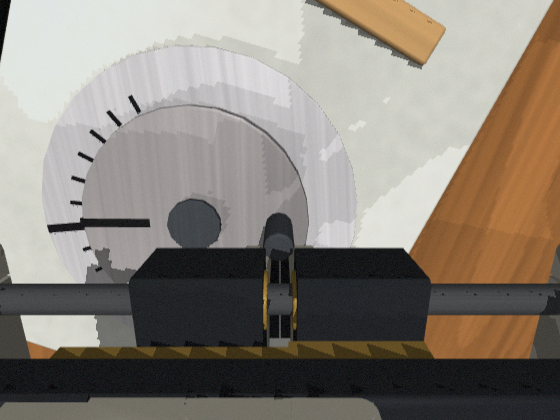

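The index line ends at (80,222), and the long line runs from (50,229) to (80,226), so a few degrees remain. I'll push 4° more and measure again.

Call:
apply_moves(targets=[{"dp":[0,-0.001,0],"yaw":1},{"dp":[0,-0.002,0],"yaw":2},{"dp":[-0.0001,-0.0028,0],"yaw":3},{"dp":[-0.0001,-0.0034,0],"yaw":4},{"dp":[-0.0001,-0.0034,0],"yaw":4}])

```text
time_s: 7.15
tcp_pos: [0.5035, 0.075, 0.1216]
eef_rot: [180.0, -0.0, -70.4]
contact_force: [-0.7, 2.1, 1.4]
gripper_width: 0.0003
gripper_force: 1.0
```

```bash
python3 idx.py 19 1 w4
```

```text
hub [0.55011256 0.0761169 ] 2584
idx (np.int64(398), 'mean', np.float64(18.33), 'dir', np.float64(18.3), 'r', np.float64(0.0301), np.float64(0.0579))
line (np.int64(137), 'mean', np.float64(19.82), 'dir', np.float64(19.59), 'r', np.float64(0.0731), np.float64(0.0839))
7.15 [0.50347873 0.07495183 0.12156013] -70.44722454633705 [-0.66452168  2.06144002  1.41140671]
```

Call:
apply_moves(targets=[{"dp":[0,-0.0005,0],"yaw":0.6},{"dp":[0,-0.0011,0],"yaw":1.2},{"dp":[0,-0.0011,0],"yaw":1.2},{"dp":[0,-0.0011,0],"yaw":1.2}])

```text
time_s: 7.53
tcp_pos: [0.5034, 0.0739, 0.1215]
eef_rot: [180.0, -0.0, -69.3]
contact_force: [-0.9, 2.0, 1.7]
gripper_width: 0.0004
gripper_force: 1.0
```

Call:
apply_moves(targets=[{"dp":[-0.002,0.005,0],"yaw":0},{"dp":[-0.006,0.016,0],"yaw":0},{"dp":[-0.008,0.022,0.02],"yaw":0},{"dp":[-0.01,0.022,0.05],"yaw":0},{"dp":[-0.02,0.022,0.085],"yaw":0},{"dp":[-0.02,0.022,0.12],"yaw":0},{"dp":[-0.02,0.022,0.15],"yaw":0},{"dp":[-0.02,0.022,0.16],"yaw":0},{"dp":[-0.02,0.022,0.16],"yaw":0}])

```text
time_s: 8.28
tcp_pos: [0.4844, 0.097, 0.2847]
eef_rot: [-179.7, 0.0, -69.3]
contact_force: [-0.3, 0.1, -1.2]
gripper_width: 0.0003
gripper_force: 0.0
```

```bash
python3 idx.py 19.5 1 w5; python3 -c "
import cv2;cv2.imwrite('pics/w5c.png',cv2.imread('pics/w5.png'))"
```

```text
hub [0.54919199 0.07660759] 123
idx (np.int64(104), 'mean', np.float64(19.42), 'dir', np.float64(19.26), 'r', np.float64(0.03), np.float64(0.058))
line (np.int64(44), 'mean', np.float64(19.69), 'dir', np.float64(18.45), 'r', np.float64(0.073), np.float64(0.0839))
8.2833 [0.48437281 0.09701881 0.28472271] -69.286262977105 [-0.29149956  0.12491807 -1.21911492]
```

View pics/w5.png

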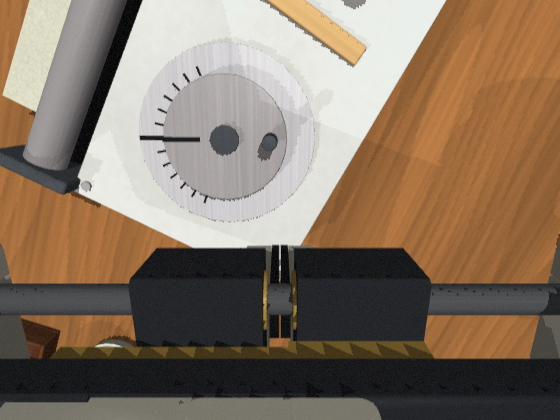

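The index and long lines are collinear along row 138 (measured 19.4° against 19.7°). Next I go to the front side of the lever.

Call:
apply_moves(targets=[{"dp":[-0.002,-0.015,0],"yaw":5},{"dp":[-0.007,-0.035,0],"yaw":11},{"dp":[-0.013,-0.06,0],"yaw":17},{"dp":[-0.019,-0.085,0],"yaw":23},{"dp":[-0.025,-0.11,0],"yaw":29},{"dp":[-0.031,-0.135,0],"yaw":35},{"dp":[-0.037,-0.16,0],"yaw":41},{"dp":[-0.042,-0.185,0],"yaw":47},{"dp":[-0.047,-0.205,0],"yaw":53},{"dp":[-0.049,-0.219,0],"yaw":59},{"dp":[-0.049,-0.219,0],"yaw":62},{"dp":[-0.049,-0.219,0],"yaw":62},{"dp":[-0.049,-0.219,0],"yaw":62}])

```text
time_s: 9.42
tcp_pos: [0.4339, -0.1229, 0.2802]
eef_rot: [180.0, 0.1, -7.5]
contact_force: [-0.4, 0.1, 0.1]
gripper_width: 0.0008
gripper_force: 0.0
```

```bash
python3 - <<'E'
from plant import get_state,cams
import cv2,pickle
import numpy as np
from h import *
s=get_state();c=cams.capture("wrist");R,t=wcam(s,c);cv2.imwrite("pics/w6.png",c["image"][:,:,::-1])
print(s["time_s"],s["tcp_pos"],s["eef_rot"],s["joints"])
T=cams.capture("top");v,u=np.nonzero(cv2.cvtColor(T["image"],cv2.COLOR_RGB2GRAY)[210:240,300:330]<45)
if len(u): print("ball top",onplane(T,u.mean()+300,v.mean()+210,.147),len(u))
E
```

```text
9.4167 [ 0.43385591 -0.12291279  0.28018414] [ 1.79978028e+02  1.39501403e-01 -7.46705102e+00] [ 9.33791012e+00 -2.35457852e+00 -2.30192468e+01 -2.06057511e-02
 -6.94752295e+01  7.32023138e+01]
```

View pics/w6.png

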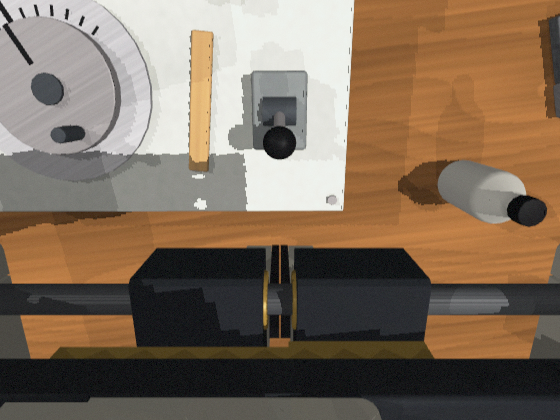

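The ball at (279,143) is centred on the fingers. I'll descend and then push towards the rollers.

Call:
apply_moves(targets=[{"dp":[0,0,-0.02],"yaw":0},{"dp":[0,0,-0.05],"yaw":0},{"dp":[0,0,-0.08],"yaw":0},{"dp":[0,0,-0.11],"yaw":0},{"dp":[0,0,-0.125],"yaw":0},{"dp":[0,0,-0.132],"yaw":0},{"dp":[0,0,-0.132],"yaw":0},{"dp":[0,0,-0.132],"yaw":0}])

```text
time_s: 10.18
tcp_pos: [0.435, -0.1228, 0.15]
eef_rot: [180.0, -0.0, -7.3]
contact_force: [0.4, 0.4, 0.1]
gripper_width: 0.0003
gripper_force: 0.0
```

Call:
apply_moves(targets=[{"dp":[0.006,-0.001,0],"yaw":0},{"dp":[0.014,-0.002,0],"yaw":0},{"dp":[0.02,-0.0025,0],"yaw":0},{"dp":[0.024,-0.003,0],"yaw":0},{"dp":[0.028,-0.0035,0],"yaw":0},{"dp":[0.032,-0.004,0],"yaw":0},{"dp":[0.036,-0.0045,0],"yaw":0},{"dp":[0.04,-0.005,0],"yaw":0},{"dp":[0.044,-0.0055,0],"yaw":0},{"dp":[0.048,-0.006,0],"yaw":0},{"dp":[0.048,-0.006,0],"yaw":0}])

```text
time_s: 11.1
tcp_pos: [0.4835, -0.1291, 0.1496]
eef_rot: [180.0, -0.0, -7.3]
contact_force: [0.1, -0.2, 0.3]
gripper_width: 0.0005
gripper_force: 0.0
```

Call:
apply_moves(targets=[{"dp":[0.004,-0.0005,0],"yaw":0},{"dp":[0.008,-0.001,0],"yaw":0},{"dp":[0.012,-0.0015,0],"yaw":0},{"dp":[0.015,-0.002,0],"yaw":0},{"dp":[0.018,-0.0023,0],"yaw":0},{"dp":[0.021,-0.0026,0],"yaw":0},{"dp":[0.023,-0.003,0],"yaw":0},{"dp":[0.023,-0.003,0],"yaw":0}])

```text
time_s: 11.77
tcp_pos: [0.5057, -0.1321, 0.1493]
eef_rot: [180.0, 0.0, -7.3]
contact_force: [-0.9, 0.3, -0.4]
gripper_width: 0.0001
gripper_force: 0.4
```

```bash
python3 - <<'E'
from plant import get_state,cams
import cv2
s=get_state();c=cams.capture("wrist");d=cams.capture("side")
a=c["image"][100:400,130:430,::-1];b=cv2.resize(d["image"][150:250,250:350,::-1],(400,400),interpolation=2)
b=b[:300];cv2.imwrite("pics/w7.png",cv2.hconcat([a,b]));print(s["tcp_pos"],s["contact_force"])
E
```

```text
[ 0.50570311 -0.13206059  0.14932119] [-0.89255103  0.29818167 -0.41177117]
```

View pics/w7.png

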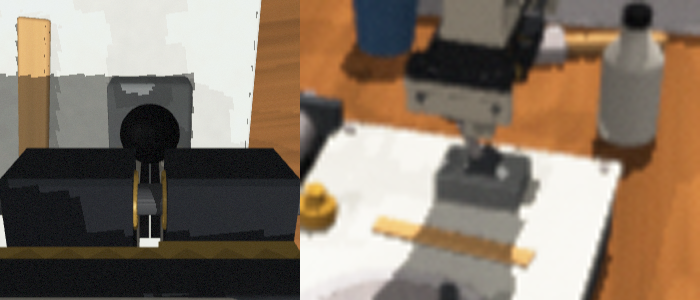

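The ball sits against the fingertips and the lever is moving, with about 1 N on the tool. I'll creep to the stop, watching the force.

Call:
apply_moves(targets=[{"dp":[0.002,-0.0003,0],"yaw":0},{"dp":[0.004,-0.0005,0],"yaw":0},{"dp":[0.004,-0.0005,0],"yaw":0}])

```text
time_s: 12.12
tcp_pos: [0.5094, -0.1326, 0.1495]
eef_rot: [180.0, 0.0, -7.3]
contact_force: [-2.3, 0.1, -0.0]
gripper_width: 0.0004
gripper_force: 1.0
```

Call:
apply_moves(targets=[{"dp":[0.001,-0.0001,0],"yaw":0},{"dp":[0.002,-0.0002,0],"yaw":0},{"dp":[0.002,-0.0002,0],"yaw":0}])

```text
time_s: 12.37
tcp_pos: [0.51, -0.1327, 0.1491]
eef_rot: [180.0, 0.2, -7.3]
contact_force: [-7.2, 1.4, 2.9]
gripper_width: 0.0004
gripper_force: 3.8
```

The force has risen to 7 N with the TCP stalled at 0.510, where the stop was predicted. I'll back off, rise and verify.

Call:
apply_moves(targets=[{"dp":[-0.006,0.001,0],"yaw":0},{"dp":[-0.02,0.0025,0],"yaw":0},{"dp":[-0.035,0.004,0.015],"yaw":0},{"dp":[-0.05,0.006,0.045],"yaw":0},{"dp":[-0.06,0.008,0.08],"yaw":0},{"dp":[-0.06,0.02,0.115],"yaw":0},{"dp":[-0.06,0.045,0.14],"yaw":0},{"dp":[-0.06,0.07,0.15],"yaw":0},{"dp":[-0.06,0.08,0.15],"yaw":0},{"dp":[-0.06,0.08,0.15],"yaw":0},{"dp":[-0.06,0.08,0.15],"yaw":0}])

```text
time_s: 13.28
tcp_pos: [0.4514, -0.0524, 0.2992]
eef_rot: [-180.0, -0.0, -7.2]
contact_force: [-0.8, 0.8, -0.9]
gripper_width: 0.0002
gripper_force: 0.0
```

```bash
python3 idx.py 19.5 1 w8
```

```text
hub [0.54957027 0.07280536] 155
idx (np.int64(150), 'mean', np.float64(19.46), 'dir', np.float64(20.61), 'r', np.float64(0.0302), np.float64(0.058))
line (np.int64(53), 'mean', np.float64(19.83), 'dir', np.float64(20.01), 'r', np.float64(0.0731), np.float64(0.0839))
13.2833 [ 0.45143788 -0.05237292  0.29924445] -7.2187421654123 [-0.84213136  0.78318718 -0.85910534]
```

View pics/w8.png

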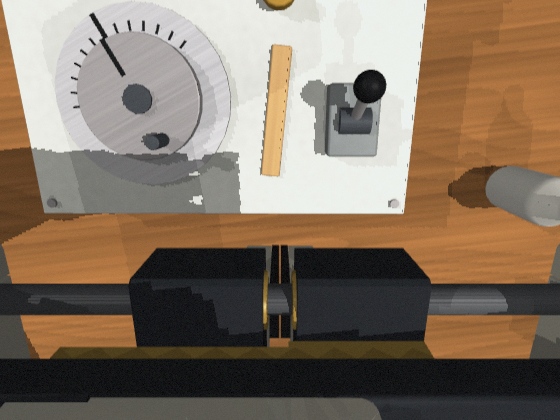

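The lever leans to the rollers with its ball at (370,86). The index and long lines are collinear from (93,14) to (122,75), and nothing else has moved. Handing in.

```bash
python3 -c "
from plant import r
print(r.close_job())"
```

```text
the job is handed in; nothing more can be done
None
```

I handed the job in at about 13 s of the 51 s allowed: the dial's index line is at 19.5° against 19.8° for the long line (about 0.4 mm at the rim), and the lever is against its roller-side stop. The scale ring and bystanders look undisturbed, and the hand-in returned no verdict.

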